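# Open the child-locked box of dishwasher tablets

### The arm

A 6-joint arm with a two-finger parallel gripper is mounted at the origin on a cart in front of the work surface, level with it; the furniture and walls round the work are solid. World frame = base frame: x ahead of the robot, y to its left, z up, the work surface at z = 0. Lengths are in m, angles in rad, forces in N, time in s.
With the tool pointing down it reaches from about 0.35 to 0.85 m from the base axis. Payload 8.1 kg.
Tool frame: the origin (TCP) lies midway between the tips of the shut fingers; the grasp point (between the pads) lies 19 mm behind it (robot.tcp_to_grasp is the distance from the TCP to the grasp point, in m); x points along the fingers, y is the direction in which the jaws open and shut, and the axes are right-handed (so a half turn about x gives the same grasp; the last joint's range is limited). The gripper opens to 93 mm and grips with 3 to 60 N. Pads are 15 mm wide; open, the fingers measure 128 mm over their backs; the gripper's body (75 mm by 188 mm) begins 65 mm behind the grasp point.
Start: joints at [-0.085, 0.13, 1.488, -0, 1.523, -0.085], TCP at [0.6, 0, 0.219] pointing down, gripper open.
Joint ranges: [-2.96, 2.96], [-0.89, 2.26], [0.02, 2.5], [-1.34, 4.48], [0, 2.73], [-2.66, 2.66]. Speed limits (rad/s): [2.39, 2.39, 2.79, 3.14, 3.14, 3.14].

### API

Orientations are given as a rotation vector (axis times angle).
In Python, from plant import robot gives the robot as it stands.
- The arm moves only by the tool play_rows, never from a script. Its argument "plan" is a list of rows, each an object with "slide": the shift along the world's x, y, z as a fraction of full scale, a list of three; "roll": the turn about the world's z as a fraction of full scale; "fingers": the gripper command: -1 is shut, 1 is fully open, values between are in proportion. A call has 1 to 20 rows; each row shifts and turns the commanded pose from where the row before left it; what a row does not reach is not made up. Full scale, the value 1, is 30 mm for a shift and 8 degrees for a turn. A row lasts 1/8 s, in which the tool goes at most 62.5 mm and 10.7 degrees, less where a joint would pass 70% of its speed; a pose out of reach is approached as far as the arm can. A call with a number of a shift or a turn outside -1 to 1 is refused whole. A call with a gripper value outside its range is refused whole. The fingers move at their own pace and stop on an object; "squeeze" is the grip in N (left out, the last holds). Time passes only in rows, so rows that do not move let the fingers close. It gives the time, the measured TCP pose, the force and the opening at its end, in the units of the state.
- robot.read_state(): the state, without advancing time (a new reading comes with each control period).
- robot.read_camera(name): name is "scene" or "side" or "wrist"; returns the picture (384x512x3 uint8, red, green, blue); there is no depth.
- robot.get_calibration(name): a dict with "fx", "fy", "cx", "cy" (pixels), "R" (3x3) and "t" (3): a world point X has camera coordinates R X + t; the wrist camera has in their place "T_tool_cam" (4x4, takes a point from camera to tool coordinates, whose origin is the TCP and whose axes are the tool frame's). Camera axes: x right, y down, z forward; pixel columns grow to the right and rows downward; lengths in m; the calibration is good to about 2 mm. A picture is of the moment at which its call begins: read the wrist's pose just before it. get_calibration takes no time and is no camera call.
- robot.close_job(): hands the job in, once; it reports no verdict.
Trained networks look in the newest picture that a camera, given by its name, has taken for a name from the list of things; names that differ only in an ending like _2 or _b are one class to them, and where a whole thing is asked for, a point or a joint stands for the part that bears it (a point fixed in the world has none). Each returns a list of dicts, best first, with "p" (0 to 1); they miss things now and then, are a little off and sometimes report something else, mostly with a low value. They report only what shows in the picture. A call takes as long as a camera call.
- robot.boxes_of(camera, target): "extent" ([centre column, centre row, width, height] in pixels, round what is visible of it).
- robot.regions_of(camera, target): "region" (384x512 bool, what is visible of it) and "extent" ([centre column, centre row, width, height] in pixels, round what is visible of it).
- robot.mark_of(camera, target): "point" ([column, row] in pixels: a listed point, or the origin of a listed thing).
The state is a dict: "t": time; "q": joint angles; "dq": joint speeds; "joint_torque": joint torques, N m; "tool_pos": TCP position; "orientation": TCP orientation; "force": force on the tool from outside, world axes, zero at the start; "wrist_torque": the same for the moment, N m; "opening": finger opening in m.
Only numpy, scipy, OpenCV 4.12 (cv2) and the standard library are available. Lean on these libraries where they do the work, as an engineer would, in place of code of your own. Each camera call takes 0.05 s, during which the arm holds its last target.

### The job

Open the box of dishwasher tablets on the worktop: with the fingertips press the orange child-lock pad down through the window in the wooden lid and, keeping it down, push the lid back away from the tablets, all the way, until it has passed the pad and the pad springs up again and locks it open. Only press and push: do not lift the lid, and leave the cup, the jar and the salt shaker round the box standing where they are.

Things in the scene. Friction and masses are not known exactly. Their poses are not given: they have to be found in the camera images.
- tab_box: white box, 336 x 124 mm, 73 high, fixed to the worktop. Origin on the worktop straight below the orange pad's centre; x runs along the box, the way the lid is pushed open (roughly away from the robot), z up. Along x, mm: front end -131, tablet bay -123 to -32, pad -25 to 25, flat fixed deck 32 to 197 (top 51 above the worktop), back end 205. Lips over the lid's sides leave 98 mm free across
- lid: loose wooden lid, a flat plate 168 x 108 x 6 mm, 0.15 to 0.3 kg, running in grooves in the box's sides. Origin: centre of its thumb window, at its underside, 62 mm above the worktop; axes as the box's. Along x it reaches from -122 to +46 mm; the steel-framed window is 56 mm along x, 48 mm along y
- lid_window (a point): centre of the thumb window at the lid's upper face, 68 mm above the worktop. Shut, it lies over the pad with about 3 mm play all round. The lid is pushed along the box's x by the window's far edge, with about 2 to 8 N. Fully open it has moved 147 to 151 mm: its far end is at a hard stop, its near end just past the pad
- catch_pad (a joint): orange spring pad that locks the lid, m: 0 = up, 0.013 = fully down (hard stop). Takes about 2 N to start, 5 N fully down; rises by itself when free. Its upright sides block the lid until it is 0.0075 down, below the lid's underside. The lid lying over it keeps it about 0.0075 down; once the lid has passed, it springs up behind the lid's near end and locks it open
- pad_top (a point): centre of the orange pad's upper face, which is 50 mm along the box's x and 42 mm along y; 69.5 mm above the worktop when up (1.5 mm above the lid's upper face). It moves straight down with the pad
- mug_mid (a point): small cup with dark stripes, 65 mm wide (88 with its handle), 50 mm high, on the worktop to the left of the box: to be left alone. Point on its axis half-way up
- jar_mid (a point): glass jar with a red cap, about 60 mm wide and 86 mm high, on the worktop to the left of the box: to be left alone. Point on its axis half-way up
- mill_mid (a point): grey salt shaker, 44 mm wide and 90 mm high, on the worktop behind and to the right of the box: to be left alone. Point on its axis half-way up

How it is judged:
On the way, in this order (a step that is already met when the one before it is completed fails the run):
1. the orange pad is pressed below the lid, with the lid still shut (value of joint catch_pad above 0.0075 m and x of lid_window in the frame of tab_box below 0.015 m), for 0.05 s.
2. with the pad kept down, the lid has started to run over it (value of joint catch_pad above 0.006 m and x of lid_window in the frame of tab_box above 0.03 m), for 0.05 s.
3. the lid has passed the pad and the pad has sprung up (x of lid_window in the frame of tab_box above 0.146 m and value of joint catch_pad below 0.002 m), for 0.2 s.
At the end, for the whole second after the job is handed in: The lid stands at least 146 mm back from shut, lying in its grooves (not more than 4 mm high), and the orange pad in front of it is up again (less than 2 mm down), at rest, so that the lid is locked open (all of step 3 and linear speed of lid below 0.01 m/s and z of lid_window in the frame of tab_box below 0.072 m); the robot touches nothing.
It fails at once if the lid is lifted out of its grooves or prised up by more than 6 mm (z of lid_window in the frame of tab_box above 0.074 m).
It fails at once if the small striped cup is moved by more than 20 mm or lifted (distance of mug_mid from where it was at the start of the episode above 0.02 m).
It fails at once if the glass jar with the red cap is moved by more than 20 mm or lifted (distance of jar_mid from where it was at the start of the episode above 0.02 m).
It fails at once if the salt shaker is moved by more than 20 mm or lifted (distance of mill_mid from where it was at the start of the episode above 0.02 m).
It also fails if it takes over 48 s, if anything falls off the work surface, if the arm or the gripper's body presses on something with over 40 N, if the wrist force passes 120 N, or if a joint passes its speed limit or range.

## Working session

There is one attempt and no reset: what is moved stays moved. The work goes in short steps, Python scripts to look and compute and a tool call to move; the robot and the scene stay as the last step left them, time stands still between calls to the robot, and variables do not carry over. Pictures are saved under pics/ and viewed, and the job is handed in when it is done.

Besides the shell and the picture viewer there is one more tool, called after "Request:" in YAML: its name, and indented under it one key for each argument. play_rows: Moves the arm, as the interface text tells. Its arguments: {"type":"object","properties":{"plan":{"type":"array","items":{"type":"object","properties":{"slide":{"type":"array","items":{"type":"number","minimum":-1,"maximum":1}},"roll":{"type":"number","minimum":-1,"maximum":1},"fingers":{"type":"number"}}}},"squeeze":{"type":"number"}},"required":["plan"]}

```bash
mkdir -p pics; cat > h.py <<'E'
import numpy as np, cv2
from plant import robot
from scipy.spatial.transform import Rotation as Ro
def save(n,f):
    im=robot.read_camera(n); cv2.imwrite(f'pics/{f}.png',im[:,:,::-1]); return im
def ray(n,px,z,st=None):
    c=robot.get_calibration(n)
    d=np.array([(px[0]-c['cx'])/c['fx'],(px[1]-c['cy'])/c['fy'],1.])
    if n=='wrist':
        st=st or robot.read_state(); R=Ro.from_rotvec(st['orientation']).as_matrix(); T=np.array(c['T_tool_cam'])
        o=R@T[:3,3]+st['tool_pos']; d=R@T[:3,:3]@d
    else:
        R=np.array(c['R']); o=-R.T@np.array(c['t']); d=R.T@d
    return o+d*(z-o[2])/d[2]
E
python3 - <<'E'
from h import *
print(robot.read_state())
for n in ['scene','side','wrist']:
    save(n,n+'0')
    for t,z in [('pad_top',.0695),('lid_window',.068),('tab_box',0),('mug_mid',.025),('jar_mid',.043),('mill_mid',.045)]:
        m=robot.mark_of(n,t)
        if m: print(n,t,m[0]['p'],np.round(m[0]['point'],1),np.round(ray(n,m[0]['point'],z),4))
E
```

```text
{'t': 0.0, 'q': array([-8.53732809e-02,  1.31128305e-01,  1.48927574e+00, -9.70101287e-06,
        1.52300436e+00, -8.54323681e-02]), 'dq': array([-1.30581253e-03,  9.19331152e-05, -2.57611143e-04, -1.55921533e-03,
       -1.11610824e-03,  1.75970038e-03]), 'joint_torque': array([-1.61290725e-03, -5.59853125e+01, -4.91755986e+01,  7.67333270e-02,
        3.59135563e-02, -2.97389461e-04]), 'tool_pos': array([5.99430415e-01, 8.34486242e-05, 2.17609023e-01]), 'orientation': array([ 1.20840637,  1.21066747, -1.21041979]), 'force': array([-0.32405484,  0.33712665,  0.44064826]), 'wrist_torque': array([-0.02912003, -0.00220067, -0.00259157]), 'opening': 0.09261502775332422}
scene pad_top 0.64 [296.7 204.3] [0.4051 0.2344 0.0695]
scene lid_window 0.69 [299.4 205. ] [0.4019 0.2293 0.068 ]
scene tab_box 0.77 [292.3 230.6] [0.4064 0.2386 0.    ]
scene mug_mid 0.66 [188.5 274.9] [0.3539 0.5082 0.025 ]
scene jar_mid 0.65 [178.3 231.5] [0.4646 0.4846 0.043 ]
scene mill_mid 0.56 [287.2 149. ] [0.6982 0.0583 0.045 ]
side pad_top 0.7 [305.2 201.5] [0.4    0.2302 0.0695]
side lid_window 0.84 [304.3 199.9] [0.4053 0.2199 0.068 ]
side tab_box 0.56 [303.  229.8] [0.3965 0.2465 0.    ]
side mug_mid 0.95 [282.  291.5] [0.3562 0.5018 0.025 ]
side jar_mid 0.67 [233.8 263.6] [0.4609 0.4859 0.043 ]
wrist tab_box 0.22 [351.7 119.3] [0.7159 0.0515 0.    ]
wrist mill_mid 0.77 [351.  118.7] [0.7016 0.0544 0.045 ]
```

View pics/scene0.png

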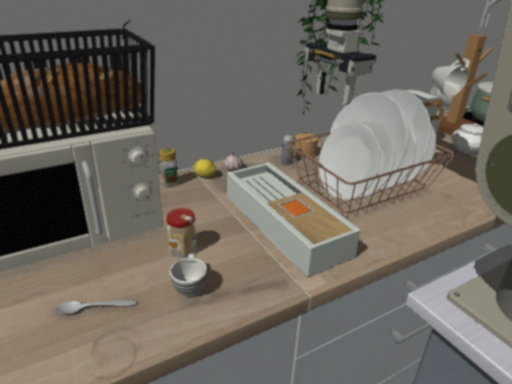

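View pics/side0.png

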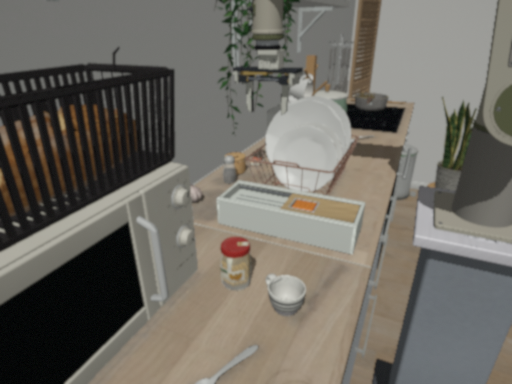

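View pics/wrist0.png

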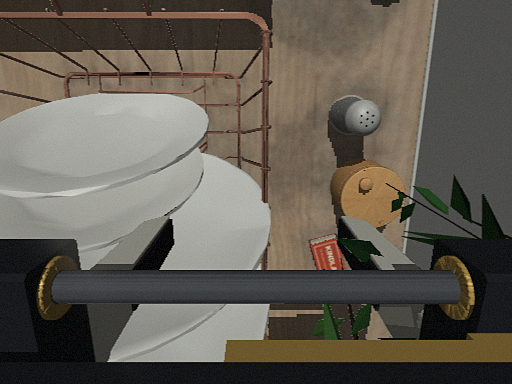

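```bash
python3 - <<'E'
from h import *
a=cv2.imread('pics/scene0.png')[155:275,215:365]; cv2.imwrite('pics/sz.png',cv2.resize(a,None,fx=5,fy=5,interpolation=cv2.INTER_CUBIC))
a=cv2.imread('pics/side0.png')[175:265,210:375]; cv2.imwrite('pics/dz.png',cv2.resize(a,None,fx=4.8,fy=4.8,interpolation=cv2.INTER_CUBIC))
E
```

```text
(no output)
```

View pics/sz.png

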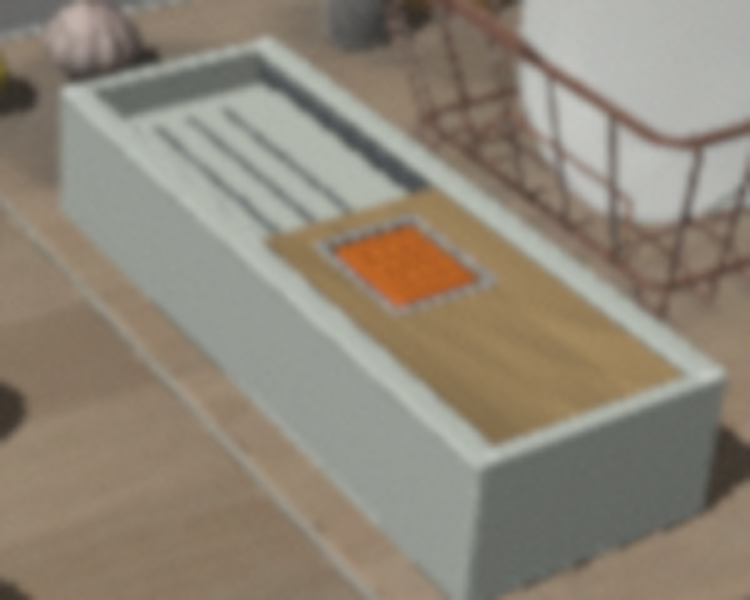

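View pics/dz.png

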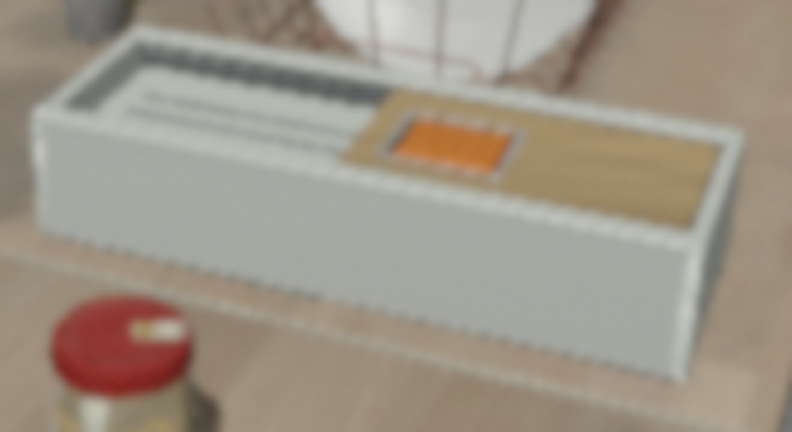

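```bash
python3 - <<'E'
from h import *
from scipy.optimize import least_squares
P=[(.205,.062),(.205,-.062),(-.131,-.062),(-.131,.062)]
S=np.array([(62,90),(268,38),(724,375),(480,465)]); D=np.array([(35,112),(140,30),(742,133),(693,238)])
S=(S+.5)/5-.5+[215,155]; D=(D+.5)/4.8-.5+[210,175]
for n,X in (('scene',S),('side',D)):
    print(n,[np.round(ray(n,p,.073)[:2],3) for p in X])
def proj(n,X):
    c=robot.get_calibration(n); q=np.array(c['R'])@X+c['t']; return np.array([c['fx']*q[0]/q[2]+c['cx'],c['fy']*q[1]/q[2]+c['cy']])
def res(v,use=('scene','side')):
    r=[];R=np.array([[np.cos(v[2]),-np.sin(v[2])],[np.sin(v[2]),np.cos(v[2])]])
    for n,X in (('scene',S),('side',D)):
        if n not in use: continue
        for p,x in zip(P,X): r+=list(proj(n,np.r_[R@p+v[:2],.073])-x)
    return r
for u in (('scene',),('side',),('scene','side')):
    s=least_squares(res,[.4,.235,0],args=(u,)); print(u,s.x,np.degrees(s.x[2]),np.round(s.fun,1))
print(robot.get_calibration('wrist')['T_tool_cam'])
E
```

```text
scene [array([0.598, 0.306]), array([0.602, 0.185]), array([0.267, 0.182]), array([0.267, 0.302])]
side [array([0.601, 0.305]), array([0.599, 0.191]), array([0.27 , 0.185]), array([0.273, 0.297])]
('scene',) [0.39763357 0.24267366 0.01035263] 0.5931621417691216 [-1.  -0.5  0.5 -0.4  1.  -0.3 -0.5  0.5]
('side',) [0.4009104  0.24077154 0.00086181] 0.049377889888893654 [-1.3 -0.7 -0.3 -2.   0.4 -1.1  1.   1.6]
('scene', 'side') [0.39955127 0.24166719 0.00807643] 0.46274535287606156 [-0.8 -1.   0.6 -0.8  0.6 -0.9 -0.9 -0.3 -1.1 -0.2 -0.4 -1.6  0.8 -1.1
  1.9  1.8]
[[ 5.94778657e-04 -2.54222224e-01  9.67145649e-01 -1.66465267e-01]
 [ 9.99999708e-01  6.15218324e-04 -4.53268143e-04  3.17886333e-04]
 [-4.79774890e-04  9.67145637e-01  2.54222515e-01 -7.07103934e-02]
 [ 0.00000000e+00  0.00000000e+00  0.00000000e+00  1.00000000e+00]]
```

Request:
play_rows:
  plan:
    - {"slide":[0,0,1],"fingers":-1}
    - {"slide":[0,0,1],"fingers":-1}
    - {"slide":[-0.74,0.89,0],"fingers":-1}
    - {"slide":[-0.74,0.89,0],"fingers":-1}
    - {"slide":[-0.74,0.89,0],"fingers":-1}
    - {"slide":[-0.74,0.89,0],"fingers":-1}
    - {"slide":[-0.74,0.89,0],"fingers":-1}
    - {"slide":[-0.74,0.89,0],"fingers":-1}
    - {"slide":[-0.74,0.89,0],"fingers":-1}
    - {"slide":[-0.74,0.89,0],"fingers":-1}
    - {"slide":[-0.74,0.89,0],"fingers":-1}
    - {"slide":[0,0,0],"fingers":-1}
    - {"slide":[0,0,0],"fingers":-1}
    - {"slide":[0,0,0],"fingers":-1}
  squeeze: 30

```text
$.plan[0]: bad value
```

```bash
python3 - <<'E'
from h import *
st=robot.read_state(); print(st['tool_pos'],st['orientation'],Ro.from_rotvec(st['orientation']).as_matrix().round(3),st['force'],st['opening'])
save('wrist','w1')
for t,z in [('pad_top',.0695),('lid_window',.068)]:
    for m in robot.mark_of('wrist',t): print(t,m['p'],m['point'],ray('wrist',m['point'],z,st))
E
```

```text
[6.00007986e-01 3.68123303e-05 2.18635028e-01] [ 1.20922905  1.20921762 -1.20917115] [[ 0.  1.  0.]
 [ 0.  0. -1.]
 [-1.  0. -0.]] [ 0.19079545  0.11165206 -0.42009602] 0.09342701548345825
```

View pics/w1.png

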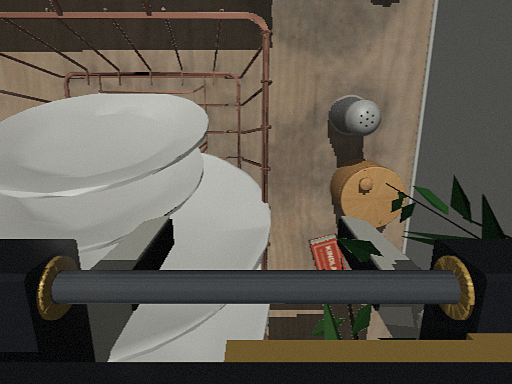

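Request:
play_rows:
  plan:
    - {"slide":[0,0,1],"roll":0,"fingers":-1}
    - {"slide":[0,0,1],"roll":0,"fingers":-1}
    - {"slide":[-0.74,0.89,0],"roll":0,"fingers":-1}
    - {"slide":[-0.74,0.89,0],"roll":0,"fingers":-1}
    - {"slide":[-0.74,0.89,0],"roll":0,"fingers":-1}
    - {"slide":[-0.74,0.89,0],"roll":0,"fingers":-1}
    - {"slide":[-0.74,0.89,0],"roll":0,"fingers":-1}
    - {"slide":[-0.74,0.89,0],"roll":0,"fingers":-1}
    - {"slide":[-0.74,0.89,0],"roll":0,"fingers":-1}
    - {"slide":[-0.74,0.89,0],"roll":0,"fingers":-1}
    - {"slide":[-0.74,0.89,0],"roll":0,"fingers":-1}
    - {"slide":[0,0,0],"roll":0,"fingers":-1}
    - {"slide":[0,0,0],"roll":0,"fingers":-1}
    - {"slide":[0,0,0],"roll":0,"fingers":-1}
  squeeze: 30

```text
t: 2.95
tool_pos: [0.4007, 0.2397, 0.2786]
orientation: [1.21, 1.208, -1.21]
force: [-1.0, -0.0, 0.6]
opening: 0.0004
```

```bash
python3 - <<'E'
from h import *
st=robot.read_state(); print(st['tool_pos'],st['force'],st['opening'])
save('wrist','w2')
for t,z in [('pad_top',.0695),('lid_window',.068)]:
    for m in robot.mark_of('wrist',t): print(t,m['p'],m['point'],ray('wrist',m['point'],z,st))
E
```

```text
[0.4007459  0.23966043 0.27861775] [-0.96005628 -0.01475417  0.6100009 ] 0.00037453091957440033
pad_top 0.87 [255.0, 160.4] [0.40080496 0.24285368 0.0695    ]
pad_top 0.4 [253.9, 149.4] [0.39949624 0.25619094 0.0695    ]
```

View pics/w2.png

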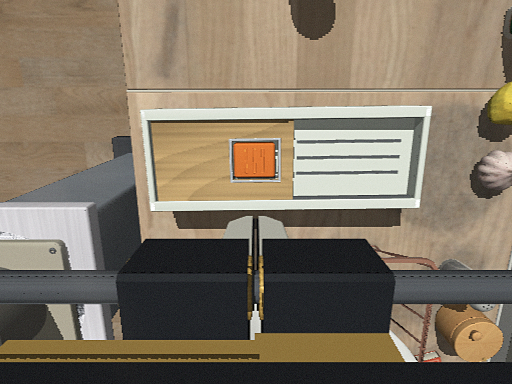

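Request:
play_rows:
  plan:
    - {"slide":[0,0.08,-0.93],"roll":0,"fingers":-1}
    - {"slide":[0,0,-0.93],"roll":0,"fingers":-1}
    - {"slide":[0,0,-0.93],"roll":0,"fingers":-1}
    - {"slide":[0,0,-0.93],"roll":0,"fingers":-1}
    - {"slide":[0,0,-0.93],"roll":0,"fingers":-1}
    - {"slide":[0,0,-0.93],"roll":0,"fingers":-1}
    - {"slide":[0,0,-0.93],"roll":0,"fingers":-1}
    - {"slide":[0,0,0],"roll":0,"fingers":-1}
    - {"slide":[0,0,0],"roll":0,"fingers":-1}
    - {"slide":[0,0,0],"roll":0,"fingers":-1}

```text
t: 4.35
tool_pos: [0.4013, 0.2432, 0.085]
orientation: [1.211, 1.208, -1.207]
force: [-0.3, 0.3, -0.3]
opening: 0.0004
```

```bash
python3 - <<'E'
from h import *
st=robot.read_state(); print(st['tool_pos'],st['force'],st['opening'])
a=save('wrist','w3');b=save('scene','s3')[150:280,210:380];c=save('side','d3')[150:260,210:375]
cv2.imwrite('pics/s3z.png',cv2.resize(b[:,:,::-1],None,fx=4,fy=4,interpolation=2));cv2.imwrite('pics/d3z.png',cv2.resize(c[:,:,::-1],None,fx=4,fy=4,interpolation=2))
E
```

```text
[0.4013458  0.24316539 0.08497512] [-0.25035339  0.30226149 -0.29194082] 0.00038491454623867423
```

View pics/w3.png

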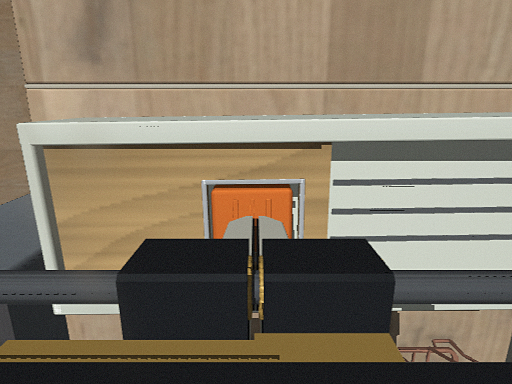

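View pics/s3z.png

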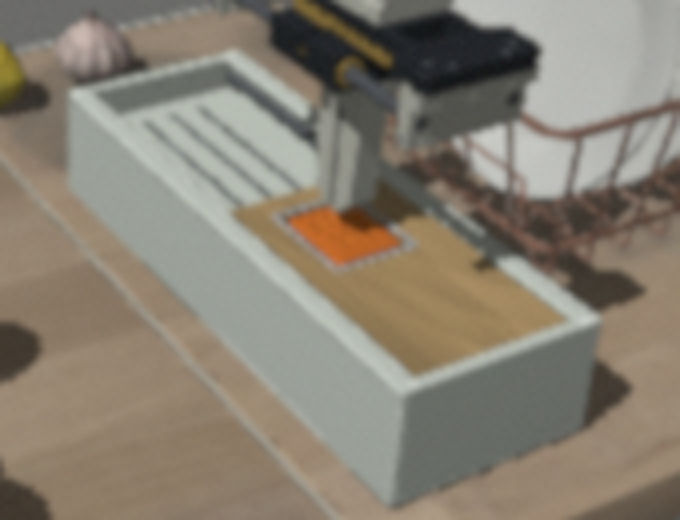

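View pics/d3z.png

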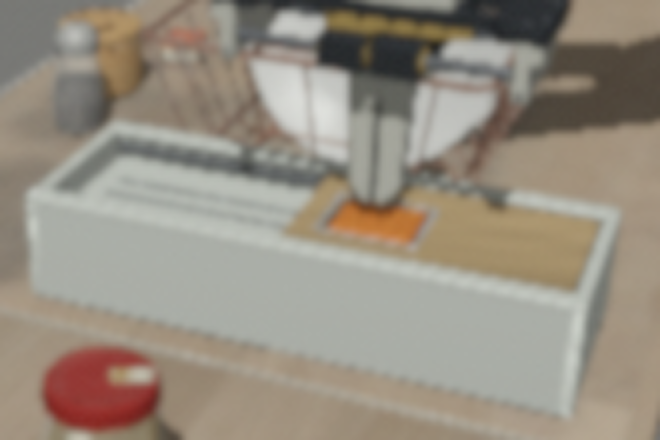

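Request:
play_rows:
  plan:
    - {"slide":[0,0,-0.3],"roll":0,"fingers":-1}
    - {"slide":[0,0,-0.3],"roll":0,"fingers":-1}
    - {"slide":[0,0,-0.1],"roll":0,"fingers":-1}
    - {"slide":[0,0,0],"roll":0,"fingers":-1}
    - {"slide":[0,0,0],"roll":0,"fingers":-1}

```text
t: 5.12
tool_pos: [0.4001, 0.2427, 0.0625]
orientation: [1.209, 1.209, -1.209]
force: [-1.1, -0.8, 3.3]
opening: 0.0005
```

Request:
play_rows:
  plan:
    - {"slide":[0,0,-0.1],"roll":0,"fingers":-1}
    - {"slide":[0,0,-0.07],"roll":0,"fingers":-1}
    - {"slide":[0,0,0],"roll":0,"fingers":-1}
    - {"slide":[0,0,0],"roll":0,"fingers":-1}

```text
t: 5.62
tool_pos: [0.4002, 0.2427, 0.0573]
orientation: [1.209, 1.209, -1.209]
force: [-2.4, -0.7, 4.7]
opening: 0.0005
```

Request:
play_rows:
  plan:
    - {"slide":[0.1,0,0],"roll":0,"fingers":-1}
    - {"slide":[0.1,0,0],"roll":0,"fingers":-1}
    - {"slide":[0.1,0,0],"roll":0,"fingers":-1}
    - {"slide":[0.1,0,0],"roll":0,"fingers":-1}
    - {"slide":[0.1,0,0],"roll":0,"fingers":-1}
    - {"slide":[0.1,0,0],"roll":0,"fingers":-1}
    - {"slide":[0,0,0],"roll":0,"fingers":-1}

```text
t: 6.5
tool_pos: [0.4184, 0.2427, 0.0572]
orientation: [1.209, 1.209, -1.209]
force: [-3.2, 0.3, 4.6]
opening: 0.0009
```

```bash
python3 - <<'E'
from h import *
st=robot.read_state(); print(st['tool_pos'],st['force'],st['opening'])
a=save('wrist','w4')
E
```

```text
[0.41835808 0.24268411 0.05717601] [-3.23303418  0.33157263  4.60140539] 0.0008562905043992014
```

View pics/w4.png

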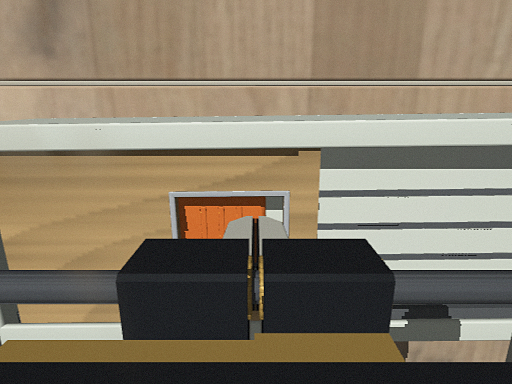

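Request:
play_rows:
  plan:
    - {"slide":[0.15,0,0],"roll":0,"fingers":-1}
    - {"slide":[0.15,0,0],"roll":0,"fingers":-1}
    - {"slide":[0.15,0,0],"roll":0,"fingers":-1}
    - {"slide":[0.15,0,0],"roll":0,"fingers":-1}
    - {"slide":[0.15,0,0],"roll":0,"fingers":-1}
    - {"slide":[0.15,0,0],"roll":0,"fingers":-1}
    - {"slide":[0.15,0,0],"roll":0,"fingers":-1}
    - {"slide":[0.15,0.02,0],"roll":0,"fingers":-1}
    - {"slide":[0.15,0,0],"roll":0,"fingers":-1}
    - {"slide":[0,0,0],"roll":0,"fingers":-1}

```text
t: 7.8
tool_pos: [0.4593, 0.2433, 0.0572]
orientation: [1.21, 1.209, -1.209]
force: [0.1, -0.1, -0.3]
opening: 0.0005
```

```bash
python3 - <<'E'
from h import *
st=robot.read_state(); print(st['tool_pos'],st['force'],st['opening'])
a=save('wrist','w5')
E
```

```text
[0.45933376 0.24328353 0.0572034 ] [ 0.0789544  -0.08573133 -0.28589695] 0.00046702572413570185
```

View pics/w5.png

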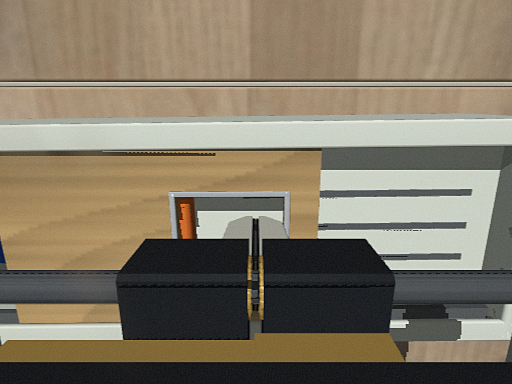

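Request:
play_rows:
  plan:
    - {"slide":[0.25,0,0],"roll":0,"fingers":-1}
    - {"slide":[0.25,0,0],"roll":0,"fingers":-1}
    - {"slide":[0.25,0,0],"roll":0,"fingers":-1}
    - {"slide":[0.25,0,0],"roll":0,"fingers":-1}
    - {"slide":[0.25,0.02,0],"roll":0,"fingers":-1}
    - {"slide":[0.25,0,0],"roll":0,"fingers":-1}
    - {"slide":[0.25,0,0],"roll":0,"fingers":-1}
    - {"slide":[0.25,0,0],"roll":0,"fingers":-1}
    - {"slide":[0.25,0,0],"roll":0,"fingers":-1}
    - {"slide":[0.25,0,0],"roll":0,"fingers":-1}
    - {"slide":[0.25,0.02,0],"roll":0,"fingers":-1}
    - {"slide":[0.15,0,0],"roll":0,"fingers":-1}
    - {"slide":[0.1,0,0],"roll":0,"fingers":-1}
    - {"slide":[0,0,0],"roll":0,"fingers":-1}

```text
t: 9.6
tool_pos: [0.5492, 0.2445, 0.0574]
orientation: [1.21, 1.209, -1.209]
force: [-0.7, -0.9, -0.7]
opening: 0.0004
```

```bash
python3 - <<'E'
from h import *
st=robot.read_state(); print(st['tool_pos'],st['force'],st['opening'])
a=save('wrist','w6')
E
```

```text
[0.54919764 0.24451773 0.05735047] [-0.74323729 -0.92263532 -0.72317571] 0.0003977601644074954
```

View pics/w6.png

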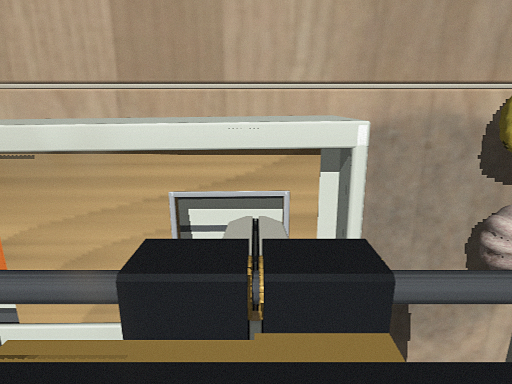

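About 15 mm to go. Push gently to the stop.

Request:
play_rows:
  plan:
    - {"slide":[0.12,0,0],"roll":0,"fingers":-1}
    - {"slide":[0.12,0,0],"roll":0,"fingers":-1}
    - {"slide":[0.12,0,0],"roll":0,"fingers":-1}
    - {"slide":[0.1,0,0],"roll":0,"fingers":-1}
    - {"slide":[0,0,0],"roll":0,"fingers":-1}

```text
t: 10.28
tool_pos: [0.5635, 0.2445, 0.0575]
orientation: [1.21, 1.208, -1.208]
force: [-0.5, 1.0, -0.3]
opening: 0.0005
```

Request:
play_rows:
  plan:
    - {"slide":[0.08,0,0],"roll":0,"fingers":-1}
    - {"slide":[0,0,0],"roll":0,"fingers":-1}

```text
t: 10.52
tool_pos: [0.5639, 0.2446, 0.0574]
orientation: [1.208, 1.211, -1.211]
force: [-9.5, -1.4, 5.9]
opening: 0.0004
```

```bash
python3 - <<'E'
from h import *
st=robot.read_state(); print(st['tool_pos'],st['force'],st['opening'])
a=save('wrist','w7')
E
```

```text
[0.56390873 0.24456316 0.05742963] [-9.5309788  -1.40412812  5.94034922] 0.00040482653898951773
```

View pics/w7.png

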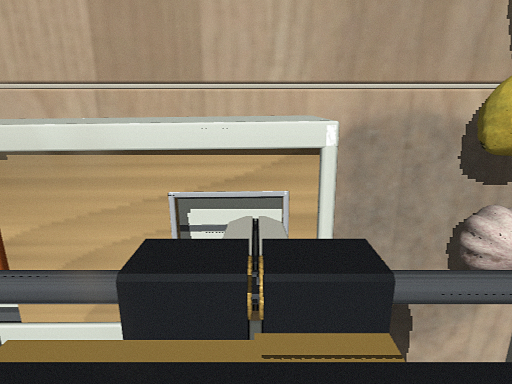

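```bash
python3 - <<'E'
from h import *
print(robot.read_state()['force'])
b=save('scene','s8')[150:280,210:380];c=save('side','d8')[150:260,210:375]
cv2.imwrite('pics/s8z.png',cv2.resize(b[:,:,::-1],None,fx=4,fy=4,interpolation=2));cv2.imwrite('pics/d8z.png',cv2.resize(c[:,:,::-1],None,fx=4,fy=4,interpolation=2))
E
```

```text
[-9.17974676 -1.15185833  6.34546308]
```

View pics/s8z.png

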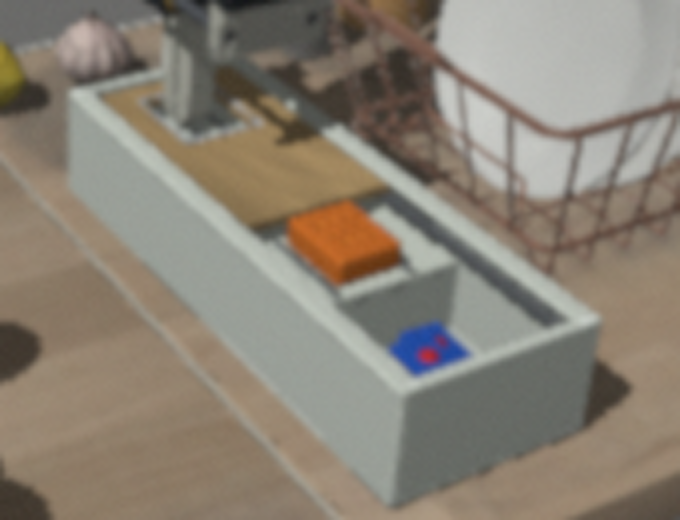

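View pics/d8z.png

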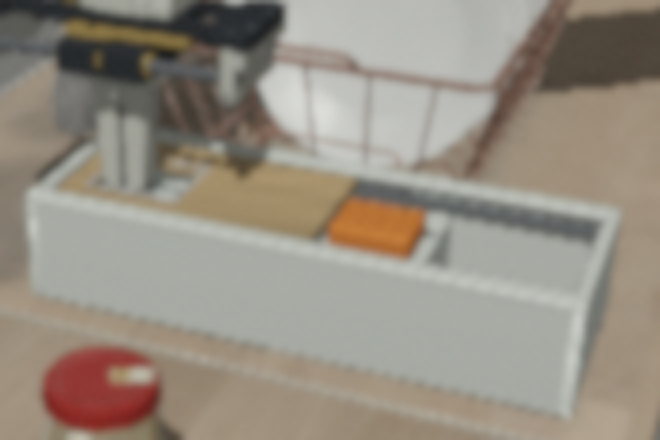

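Request:
play_rows:
  plan:
    - {"slide":[-0.15,0,0],"roll":0,"fingers":-1}
    - {"slide":[-0.15,0,0],"roll":0,"fingers":-1}
    - {"slide":[0,0,0],"roll":0,"fingers":-1}
    - {"slide":[0,0,0.3],"roll":0,"fingers":-1}
    - {"slide":[0,0,0.6],"roll":0,"fingers":-1}
    - {"slide":[0,0,1],"roll":0,"fingers":-1}
    - {"slide":[0,0,1],"roll":0,"fingers":-1}
    - {"slide":[0,0,1],"roll":0,"fingers":-1}
    - {"slide":[0,0,1],"roll":0,"fingers":-1}
    - {"slide":[-1,0,1],"roll":0,"fingers":-1}
    - {"slide":[-1,0,0],"roll":0,"fingers":-1}
    - {"slide":[-1,0,0],"roll":0,"fingers":-1}
    - {"slide":[0,0,0],"roll":0,"fingers":-1}
    - {"slide":[0,0,0],"roll":0,"fingers":-1}

```text
t: 12.42
tool_pos: [0.4667, 0.2446, 0.2355]
orientation: [1.211, 1.208, -1.207]
force: [-0.2, 0.6, 0.4]
opening: 0.0007
```

```bash
python3 - <<'E'
from h import *
st=robot.read_state();print(st['tool_pos'],st['force'])
save('wrist','w9')
for t,z in [('pad_top',.0695),('lid_window',.068)]:
    for m in robot.mark_of('wrist',t): print(t,m['p'],m['point'],ray('wrist',m['point'],z,st))
save('scene','s9')
for t,z in [('mug_mid',.025),('jar_mid',.043),('mill_mid',.045)]:
    m=robot.mark_of('scene',t)
    if m: print(t,m[0]['point'])
E
```

```text
[0.46671343 0.24463387 0.23553442] [-0.19634     0.63813771  0.35974457]
pad_top 0.76 [189.7, 173.6] [0.39657462 0.241266   0.0695    ]
lid_window 0.44 [202.3, 162.4] [0.41044885 0.25326683 0.068     ]
mug_mid [187.9, 271.7]
jar_mid [177.5, 232.6]
mill_mid [286.8, 150.0]
```

View pics/w9.png

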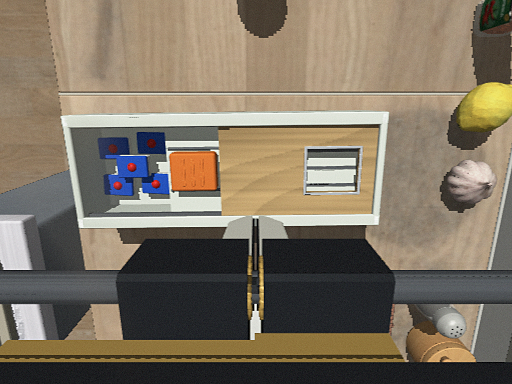

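View pics/s9.png

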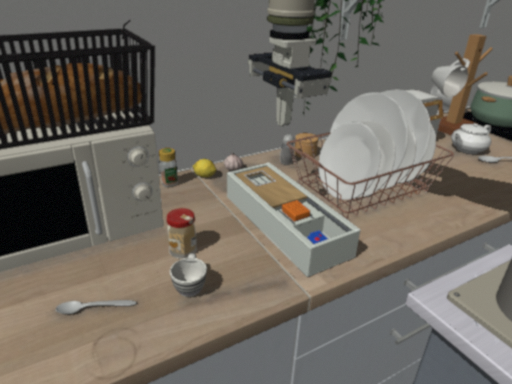

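```bash
python3 - <<'E'
from h import *
print(ray('wrist',(332.5,170.5),.068)-ray('wrist',(193.5,171),.0695))
print(robot.close_job())
E
```

```text
[ 0.14955631  0.00028836 -0.0015    ]
the job is handed in; nothing more can be done
None
```

The lid is fully open and locked by the orange pad. I handed the job in at about 12.5 s of the 48 s allowed; the hand-in gives no verdict.

**What I did:** With the fingers shut, I pressed the pad down about 12 mm through the window. Keeping it down, I pushed the lid along the box by the window's far edge until it hit the hard stop (about 9.5 N along the push). I then backed off 9 mm and lifted clear.

**Last checks:**
- **Lid:** the final wrist picture puts the window about 149.6 mm beyond the pad, against the 147–151 mm expected when fully open. The lid looked flat in its grooves.
- **Pad:** it stands up free in front of the lid's near end, judged from the pictures rather than measured.
- **Robot:** it is clear of everything, at 0.235 m height with a force reading near zero.
- **Cup, jar and shaker:** they look unmoved, with the marks within about 3 pixels of the start.

**One disagreement:** in the last wrist picture the network's `lid_window` mark was wrong, at (202, 162) with a confidence of 0.44. That is by the pad, not the window, so I ignored it and took the window centre from the picture at about (332, 170).

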